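# Find the rocking junction-box cover and press it home

## Task

One of the four identical junction-box covers on the board is not home and rocks: with your fingertips press on the ends of the covers, clear of the studs, until one tips, then press that cover fully home by pushing down on the stud in its middle. Do not push the studs of the three sound covers, because that would release their catches. Only press: do not pull the loose cover up, and leave the things lying round the board where they are.

Things in the scene. Friction and masses are not known exactly. Their poses are not given: they have to be found in the camera images.
- board: Plywood board, 200 x 400 x 18 mm, fixed on the bench; origin at the centre of its underside, x away from the robot, y along the row to the left. It carries four identical grey junction boxes in a row. Each has a plain grey cover, 108 mm long (x), 64 mm wide (y), flat on top, fine ribs at both ends 36 to 44 mm from the middle.
- place_1 (a point): Point fixed to the board at the leftmost (seen from the robot) box of the four (94 mm apart): middle of its cover seen from above; axes as the board's. The cover's flat top lies 0 to 5 mm below this point, at random, which says nothing about its fit. A round black stud, 18 mm across, stands 8 mm above the flat top in its middle.
- place_2 (a point): Point fixed to the board at the second from the left box of the four (94 mm apart): middle of its cover seen from above; axes as the board's. The cover's flat top lies 0 to 5 mm below this point, at random, which says nothing about its fit. A round black stud, 18 mm across, stands 8 mm above the flat top in its middle.
- place_3 (a point): Point fixed to the board at the third from the left box of the four (94 mm apart): middle of its cover seen from above; axes as the board's. The cover's flat top lies 0 to 5 mm below this point, at random, which says nothing about its fit. A round black stud, 18 mm across, stands 8 mm above the flat top in its middle.
- place_4 (a point): Point fixed to the board at the rightmost box of the four (94 mm apart): middle of its cover seen from above; axes as the board's. The cover's flat top lies 0 to 5 mm below this point, at random, which says nothing about its fit. A round black stud, 18 mm across, stands 8 mm above the flat top in its middle.
- cover_seat (a joint): How far the loose cover (wherever it is) has gone down towards home, m: 0 as found, 0.004 fully home, negative if it is pulled up. It stays where it is left. Going down takes 7 to 10 N pressed on the middle (the stud goes in first); at an end the cover only rocks.
- cover_rock (a joint): Tilt of the loose cover (wherever it is), rad: 0 level, about +0.095 with its far (+x) end pressed down on the box's rim, about -0.095 with its near end down (the end then dips 4 mm and the other rises 4 mm). It takes about 1.5 N at an end and stays as left; it cannot tilt once the cover is home. The sound covers do not give at all at their ends.
- loose_stud (a joint): How far the loose cover's stud is pushed into that cover, m: 0 out, 0.0025 fully in (about 4 N); springs back out.
- sound_stud_a (a joint): How far the stud of one of the three sound covers is pushed in, m: 0 out, 0.0025 fully in (1.5 N starts it, about 4 N is fully in); springs back out. Which box it belongs to changes.
- sound_stud_b (a joint): How far the stud of one of the three sound covers is pushed in, m: 0 out, 0.0025 fully in (1.5 N starts it, about 4 N is fully in); springs back out. Which box it belongs to changes.
- sound_stud_c (a joint): How far the stud of one of the three sound covers is pushed in, m: 0 out, 0.0025 fully in (1.5 N starts it, about 4 N is fully in); springs back out. Which box it belongs to changes.
- nails: Small orange carton of nails, 45 x 70 x 36 mm, standing on the bench left of the board; origin at the centre of its underside.
- wax: Round brass-coloured tin, 66 mm across, 26 mm high, on the bench left of the board; origin at the centre of its underside.
- tape: Roll of black tape, 58 mm across, 19 mm high, lying on the bench right of the board; origin at the centre of its underside.
- driver: Screwdriver with a red handle, 218 mm long, 29 mm thick, lying on the bench right of the board, its length roughly along the board's x; origin under its middle.
Not all that is in view belongs to the job. There is more than one size of the tape; the one meant has the size given above. Leave any blue look-alike of the wax alone.

How it is judged:
On the way, in this order (a step that is already met when the one before it is completed fails the run):
1. The loose cover is tipped by pressing on one of its ends ((value of joint cover_rock above 0.04 rad or value of joint cover_rock below -0.04 rad)), for 0.1 s.
2. The loose cover is pressed home by its stud (value of joint cover_seat above 0.0032 m and value of joint loose_stud above 0.0015 m), for 0.1 s.
At the end, for the whole second after the job is handed in: The loose cover is at least 3.2 mm of its 4 mm down and level within 0.02 rad, all studs are out again (within 1 mm), and the four things round the board are at rest within 20 mm of where they were (value of joint cover_seat above 0.0032 m and value of joint cover_rock between -0.02 and 0.02 rad and value of joint each of loose_stud, sound_stud_a, sound_stud_b, sound_stud_c below 0.001 m and linear speed of each of nails, wax, tape, driver below 0.02 m/s and distance of each of nails, wax, tape, driver from where it was at the start of the episode below 0.02 m); the robot touches nothing.
It fails at once if The stud of a sound cover is pushed in by more than 1.5 mm (value of joint any of sound_stud_a, sound_stud_b, sound_stud_c above 0.0015 m).
It fails at once if The loose cover is pulled up by more than 3 mm (value of joint cover_seat below -0.003 m).
It fails at once if A thing beside the board is lifted by more than 15 mm or moved by more than 20 mm (height (world z) of any of nails, wax, tape, driver above 0.015 m or distance of any of nails, wax, tape, driver from where it was at the start of the episode above 0.02 m).
It also fails if it takes over 51 s, if anything falls off the work surface, if the arm or the gripper's body presses on something with over 40 N, if the wrist force passes 120 N, or if a joint passes its speed limit or range.

## Robot

A 6-joint arm with a two-finger parallel gripper is mounted at the origin on a cart in front of the work surface, level with it; the furniture and walls round the work are solid. World frame = base frame: x ahead of the robot, y to its left, z up, the work surface at z = 0. Lengths are in m, angles in rad, forces in N, time in s.
With the tool pointing down it reaches from about 0.225 to 0.875 m from the base axis. Payload 3.4 kg.
Tool frame: the origin (TCP) lies between the finger pads; the fingertips stand 8 mm ahead of it and the grasp point (between the pads) lies 11 mm behind it; z points along the fingers, y is the line along which they close (so a half turn about z gives the same grasp; the last joint's range is limited). The gripper opens to 85 mm and grips with 20 to 120 N. Pads are 22 mm wide; open, the fingers measure 114 mm over their backs; the gripper's body (76 mm by 85 mm) begins 54 mm behind the grasp point. The pads swing forward as they close: fully open they stand 13 mm farther back than shut.
Start: joints at [-1.408, 0.276, 1.505, -0, 1.361, -0.121], TCP at [0.161, -0.552, 0.239] pointing down, gripper open.
Joint ranges: [-2.89, 2.89], [-0.75, 2.08], [0.22, 2.7], [-1.18, 4.32], [0.11, 2.71], [-2.7, 2.7]. Speed limits (rad/s): [2.57, 2.57, 3.14, 3.14, 3.14, 3.14].

## Interface

Orientations are given as a unit quaternion [w, x, y, z].
In Python, from rig import manip gives the robot as it stands.
- The arm moves only by the tool move_arm, never from a script. Its argument "deltas" is a list that holds one entry, the list of rows, each a list of 5 numbers: the shift along the tool's x, y, z normalised to -1 to 1, where 1 is 80 cm, then the turn about the tool's z normalised to -1 to 1, where 1 is 120 degrees, then the closure, from -1 (fully open) to 1 (shut). In form: [[[tx, ty, tz, twist, grip], ...]]. A call has 1 to 12 rows; each row is the pose to reach, as a shift and turn from the pose commanded when the call began, along the tool's axes at that moment; what a row does not reach only later rows make up. A row lasts 1/10 s, in which the tool goes at most 50 mm and 8.59 degrees, less where a joint would pass 70% of its speed; a pose out of reach is approached as far as the arm can. A call with a number of a shift or a turn outside -1 to 1 is refused whole. A call with a gripper value outside its range is refused whole. The fingers move at their own pace and stop on an object; "squeeze" is the grip in N (left out, the last holds). Time passes only in rows, so rows that repeat a pose let the fingers close. It gives the time, the measured TCP pose, the force, the opening and the grip force at its end, in the units of the state.
- manip.get_state(): the state, without advancing time (a new reading comes with each control period).
- manip.get_image(name): name is "side" or "top" or "wrist"; returns the picture (420x560x3 uint8, red, green, blue); there is no depth.
- manip.camera_params(name): a dict with "fx", "fy", "cx", "cy" (pixels), "R" (3x3) and "t" (3): a world point X has camera coordinates R X + t; the wrist camera has in their place "tool_from_camera" (4x4, takes a point from camera to tool coordinates, whose origin is the TCP and whose axes are the flange's). Camera axes: x right, y down, z forward; pixel columns grow to the right and rows downward; lengths in m; the calibration is good to about 2 mm. A picture is of the moment at which its call begins: read the wrist's pose just before it. camera_params takes no time and is no camera call.
- manip.sign_off(): hands the job in; it is judged then, once.
The state is a dict: "clock": time; "qpos": joint angles; "qd": joint speeds; "effort": joint torques, N m; "position": TCP position; "ee_rot": TCP orientation; "contact_force": force on the tool from outside, world axes, zero at the start; "moment": the same for the moment, N m; "width": finger opening in m; "gripper_force": force on a finger pad.
Only numpy, scipy, OpenCV 4.12 (cv2) and the standard library are available. Lean on these libraries where they do the work, as an engineer would, in place of code of your own. Each camera call takes 0.05 s, during which the arm holds its last target. There are 200 camera calls.

## Working session

There is one attempt and no reset: what is moved stays moved. The work goes in short steps, Python scripts to look and compute and a tool call to move; the robot and the scene stay as the last step left them, time stands still between calls to the robot, and variables do not carry over. Pictures are saved under pics/ and viewed, at most 10 in all, crops included, and the job is handed in when it is done.

Besides the shell and the picture viewer there is one more tool, called after ">>>" as name([rows], argument=value, ...), one row to a line, values as JSON. move_arm: Moves the arm, as the interface text tells. Scaled input: -1 to 1 covers 80 cm each way for a shift and 120 degrees each way for a turn. Its arguments: {"type":"object","properties":{"deltas":{"type":"array","items":{"type":"array","items":{"type":"array","items":{"type":"number","minimum":-1,"maximum":1}}}},"squeeze":{"type":"number"}},"required":["deltas"]}

```bash
mkdir -p pics
python3 - <<'E'
from rig import manip
import cv2,numpy as np
for n in("top","side"):
    im=manip.get_image(n); cv2.imwrite(f"pics/{n}0.png",im[:,:,::-1]); p=manip.camera_params(n); print(n,{k:np.round(v,4).tolist() for k,v in p.items()})
print({k:np.round(v,4).tolist() for k,v in manip.get_state().items()})
print(manip.camera_params("wrist"))
E
```

```text
top {'fx': 423.4794, 'fy': 423.4794, 'cx': 280.0319, 'cy': 210.3157, 'R': [[0.1534, -0.9882, -0.0034], [-0.9666, -0.1493, -0.2082], [0.2053, 0.0352, -0.9781]], 't': [-0.1122, 0.4731, 1.1449]}
side {'fx': 434.5531, 'fy': 434.5531, 'cx': 275.4305, 'cy': 210.9228, 'R': [[-0.9744, 0.2246, 0.0101], [0.1713, 0.7707, -0.6137], [-0.1456, -0.5963, -0.7895]], 't': [0.4777, -0.0202, 1.4429]}
{'clock': 0.1, 'qpos': [-1.408, 0.2765, 1.506, -0.0, 1.3607, -0.121], 'qd': [0.0001, -0.0002, -0.0011, 0.0006, -0.0001, -0.0007], 'effort': [0.0014, -41.77, -24.6405, -0.0001, 0.0058, -0.0], 'position': [0.1609, -0.5516, 0.2385], 'ee_rot': [-0.0008, 0.9899, 0.1414, -0.0], 'contact_force': [1.2264, 0.4667, -0.8181], 'moment': [-0.0219, 0.0294, -0.0092], 'gripper_force': 0.0, 'width': 0.0855}
{'fx': 315.59910281638753, 'fy': 315.59910281638753, 'cx': 279.8554611205495, 'cy': 203.92601795575322, 'tool_from_camera': array([[ 1.38291349e-04, -9.59311514e-01, -2.82349782e-01,
         7.25512395e-02],
       [ 9.99997937e-01, -4.39472381e-04,  1.98293752e-03,
        -1.95875757e-06],
       [-2.02633973e-03, -2.82349474e-01,  9.59309475e-01,
        -1.35090815e-01],
       [ 0.00000000e+00,  0.00000000e+00,  0.00000000e+00,
         1.00000000e+00]])}
```

View pics/top0.png

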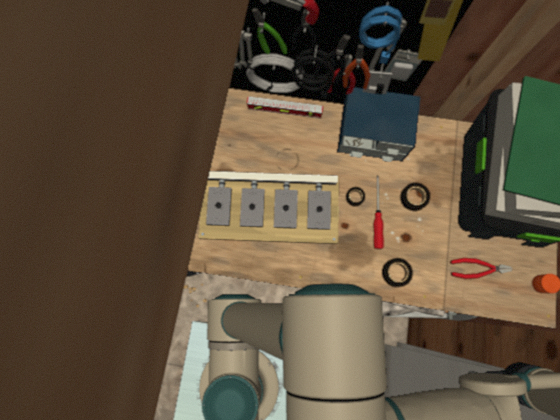

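View pics/side0.png

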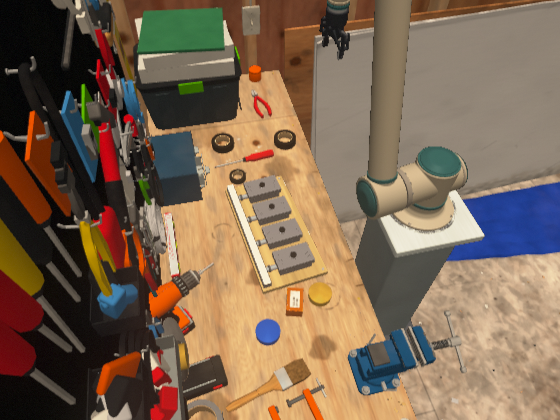

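The top view shows the four covers at about (219,207), (252,207), (286,208) and (319,210). In the side view their studs are at about (293,255), (280,230), (270,206) and (262,185), listed left to right. Next I triangulate the studs.

```bash
cat > h.py <<'E'
import cv2,numpy as np
def stud(img,guess,r=7):
    g=cv2.cvtColor(img,cv2.COLOR_RGB2GRAY).astype(float); x,y=guess
    w=g[y-r:y+r+1,x-r:x+r+1]; d=np.clip(0.65*np.median(w)-w,0,None)
    n,l,s,c=cv2.connectedComponentsWithStats((d>0).astype(np.uint8))
    k=1+np.argmin(np.hypot(*(c[1:]-r).T)-0.3*np.sqrt(s[1:,4])); d=d*(l==k)
    Y,X=np.mgrid[-r:r+1,-r:r+1]; return np.array([x+(d*X).sum()/d.sum(),y+(d*Y).sum()/d.sum()])
def P(p): return np.array([[p["fx"],0,p["cx"]],[0,p["fy"],p["cy"]],[0,0,1]])@np.c_[p["R"],p["t"]]
def plane(p,uv,z):
    R=np.array(p["R"]);o=-R.T@p["t"]; d=R.T@np.array([(uv[0]-p["cx"])/p["fx"],(uv[1]-p["cy"])/p["fy"],1]); return o+d*(z-o[2])/d[2]
E
python3 - <<'E'
from h import *
from rig import manip
T=cv2.imread("pics/top0.png")[:,:,::-1].copy();S=cv2.imread("pics/side0.png")[:,:,::-1].copy()
pt,ps=map(manip.camera_params,("top","side"))
tg=[(219,207),(252,207),(286,208),(319,210)];sg=[(293,255),(280,230),(270,206),(262,185)]
pts=[]
for a,b in zip(tg,sg):
    u,v=stud(T,a),stud(S,b); X=cv2.triangulatePoints(P(pt),P(ps),u,v)[:,0];X=X[:3]/X[3];pts.append(X)
    print(u.round(1),v.round(1),X.round(4))
pts=np.array(pts);print(np.linalg.norm(np.diff(pts[:,:2],axis=0),axis=1)); d=pts[0]-pts[3];print("row yaw from y (deg)",np.degrees(np.arctan2(-d[0],d[1])))
o=np.hstack([cv2.resize(T[160:260,190:350],(400,250),interpolation=2),cv2.resize(S[165:290,225:335],(400,454),interpolation=2)[:250+0]]) if 0 else None
c1=cv2.resize(T[165:250,190:350],None,fx=4,fy=4,interpolation=2);cv2.imwrite("pics/topc.png",c1[:,:,::-1])
E
```

```text
[218.  204.8] [292.9 254.3] [0.4705 0.1346 0.0653]
[251.7 206.1] [281.7 229.3] [0.4813 0.041  0.0637]
[285.4 207.3] [271.2 205.9] [ 0.4924 -0.0524  0.064 ]
[319.  208.5] [261.7 184.4] [ 0.503  -0.1456  0.0645]
[0.094178   0.09410391 0.09378559]
row yaw from y (deg) 6.614289554608567
```

View pics/topc.png

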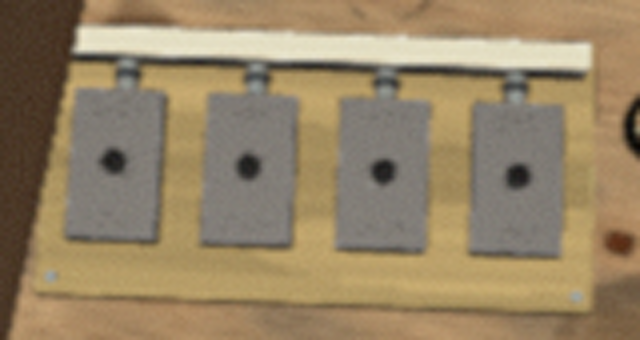

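Triangulation gives 94 mm spacing and stud tops at about 0.064, so the flat tops are near 0.056 m. Board yaw is +6.6°. I go above the near end of place 4 with the fingers shut, 42 mm from the middle.

>>> move_arm([
  [[0.05, -0.038, 0, 0.03, 1], [0.15, -0.113, 0, 0.08, 1], [0.25, -0.188, 0, 0.08, 1], [0.35, -0.263, 0, 0.08, 1], [0.45, -0.338, 0.03, 0.08, 1], [0.5, -0.376, 0.08, 0.08, 1], [0.5, -0.376, 0.16, 0.08, 1], [0.5, -0.376, 0.16, 0.08, 1], [0.5, -0.376, 0.16, 0.08, 1], [0.5, -0.376, 0.16, 0.08, 1], [0.5, -0.376, 0.16, 0.08, 1], [0.5, -0.376, 0.16, 0.08, 1]],
], squeeze=30)

```text
clock: 1.3
position: [0.4606, -0.1479, 0.1089]
ee_rot: [-0.002, 0.998, 0.06, -0.002]
contact_force: [-0.4, -1.1, -0.1]
width: -0.0001
gripper_force: 0.0
```

View wrist.

Run:
```python
from h import *
from rig import manip
s=manip.get_state();print(s["position"],s["contact_force"])
im=manip.get_image("wrist");cv2.imwrite("pics/w1.png",im[:,:,::-1])
```

```text
[ 0.46061803 -0.14788962  0.10892177] [-0.4165873  -1.14031701 -0.11873795]
```

View pics/w1.png

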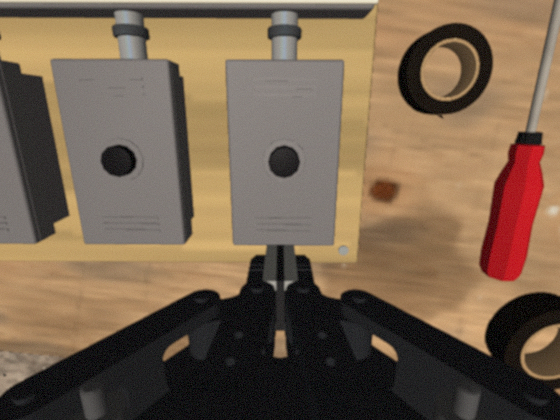

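Wrist view: the rightmost cover's stud is at (284,161), its near ribs are at about (284,225), and the closed fingertips at (280,250) line up with it. The tape and driver are well off to the right. I descend close, then press gently.

>>> move_arm([
  [[0, -0.0, 0.03, 0, 1], [0, 0, 0.05, 0, 1], [0, 0, 0.05, 0, 1], [0, 0, 0.0525, 0, 1], [0, 0, 0.0538, 0, 1], [0, 0, 0.055, 0, 1], [0, 0, 0.0563, 0, 1], [0, 0, 0.0563, 0, 1]],
])

```text
clock: 2.15
position: [0.4613, -0.1521, 0.0686]
ee_rot: [0.001, 0.998, 0.058, 0.001]
contact_force: [-3.3, -0.7, 12.7]
width: 0.0005
gripper_force: 6.4
```

>>> move_arm([
  [[0, 0, -0.03, 0, 1], [0, 0, -0.0563, 0, 1], [0, 0, -0.0563, 0, 1], [0, 0, -0.0563, 0, 1], [0, 0, -0.0563, 0, 1]],
])

```text
clock: 2.65
position: [0.4602, -0.151, 0.1108]
ee_rot: [-0.0, 0.998, 0.058, -0.001]
contact_force: [-0.4, -0.1, 0.1]
width: -0.0003
gripper_force: 0.0
```

Run:
```python
from h import *
from rig import manip
s=manip.get_state();print(s["position"],s["contact_force"])
im=manip.get_image("wrist");cv2.imwrite("pics/w2.png",im[:,:,::-1])
a=cv2.imread("pics/w1.png");b=im[:,:,::-1]
ga,gb=[cv2.cvtColor(np.ascontiguousarray(q),6) for q in(a,b)]
for nm,(x,y) in dict(studl4=(284,161),stud3=(119,160),f4l=(228,65),f4r=(342,65),n4l=(233,243),n4r=(335,243),f3l=(55,65),n3r=(190,243),n3l=(83,243),board=(357,258),driver=(500,240)).items():
    t=ga[y-14:y+15,x-14 if x>14 else 0:x+15]; R=gb[y-24:y+25,x-24:x+25]
    r=cv2.matchTemplate(R,t,cv2.TM_CCOEFF_NORMED);_,m,_,l=cv2.minMaxLoc(r);print(nm,np.array(l)-10,round(m,3))
```

```text
[ 0.46015385 -0.15101339  0.110765  ] [-0.42460729 -0.13304205  0.09386618]
studl4 [-6 -2] 0.972
stud3 [-5 -1] 0.956
f4l [-6 -1] 0.981
f4r [-7 -1] 0.98
n4l [-5 -2] 0.987
n4r [-5 -2] 0.971
f3l [-4  0] 0.988
n3r [-4 -2] 0.993
n3l [-4 -1] 0.982
board [-5 -2] 0.985
driver [-5 -6] 0.927
```

Cover 4 did not tip: at about 12 N all its corners moved only with the camera. On to cover 3.

>>> move_arm([
  [[0, -0.05, 0, 0, 1], [0, -0.1, 0, 0, 1], [0, -0.1175, 0, 0, 1], [0, -0.1175, 0, 0, 1], [0, -0.1175, 0, 0, 1], [0, -0.1175, 0, 0, 1]],
])

```text
clock: 3.3
position: [0.4505, -0.059, 0.1112]
ee_rot: [0.0, 0.998, 0.058, 0.0]
contact_force: [0.0, -0.2, -0.9]
width: 0.0003
gripper_force: 0.0
```

```bash
cat > snap.py <<'E'
import sys
from h import *
from rig import manip
s=manip.get_state();print(s["position"],s["contact_force"])
im=manip.get_image("wrist");cv2.imwrite(f"pics/{sys.argv[1]}.png",im[:,:,::-1])
if len(sys.argv)>2:
    ga=cv2.imread(f"pics/{sys.argv[2]}.png",0);gb=cv2.cvtColor(im,cv2.COLOR_RGB2GRAY)
    for nm,(x,y) in dict(stud=(280,161),fl=(224,65),fr=(338,65),nl=(229,243),nr=(331,243),farbox=(280,30),fl_left=(50,65),nr_left=(186,243)).items():
        t=ga[y-14:y+15,x-14:x+15]; R=gb[y-24:y+25,x-24:x+25]
        r=cv2.matchTemplate(R,t,cv2.TM_CCOEFF_NORMED);_,m,_,l=cv2.minMaxLoc(r);print(nm,np.array(l)-10,round(m,3))
E
python3 snap.py c3a
```

```text
[ 0.45046024 -0.05898394  0.11119333] [ 6.69854988e-04 -2.10752277e-01 -8.53142852e-01]
```

>>> move_arm([
  [[0, 0, 0.03, 0, 1], [0, 0, 0.045, 0, 1], [0, 0, 0.05, 0, 1], [0, 0, 0.0525, 0, 1], [0, 0, 0.0538, 0, 1], [0, 0, 0.0538, 0, 1]],
])

```text
clock: 3.95
position: [0.4503, -0.0582, 0.0686]
ee_rot: [0.0, 0.998, 0.058, 0.0]
contact_force: [-0.4, -0.6, 0.1]
width: -0.0001
gripper_force: 0.0
```

>>> move_arm([
  [[0, 0, 0.0025, 0, 1], [0, 0, 0.0025, 0, 1]],
])

```text
clock: 4.15
position: [0.4503, -0.0582, 0.0666]
ee_rot: [0.0, 0.998, 0.058, 0.001]
contact_force: [-0.3, -1.3, 0.8]
width: 0.0001
gripper_force: 0.6
```

>>> move_arm([
  [[0, 0, -0.03, 0, 1], [0, 0, -0.0563, 0, 1], [0, 0, -0.0563, 0, 1], [0, 0, -0.0563, 0, 1], [0, 0, -0.0563, 0, 1]],
])

```text
clock: 4.65
position: [0.4491, -0.0576, 0.1106]
ee_rot: [-0.0, 0.998, 0.058, -0.001]
contact_force: [-0.3, 0.4, -0.5]
width: 0.0003
gripper_force: 0.0
```

```bash
python3 snap.py c3b c3a
```

```text
[ 0.44911823 -0.05764538  0.11056576] [-0.32908211  0.38677278 -0.47245427]
stud [ 3 -1] 0.988
fl [ 2 -3] 0.976
fr [ 4 -3] 0.984
nl [ 3 -3] 0.982
nr [ 2 -2] 0.974
farbox [ 3 -3] 0.99
fl_left [ 2 -3] 0.989
nr_left [ 2 -2] 0.993
```

Contact had only just begun, and the shifts hint at tipping. I press deeper in stages.

>>> move_arm([
  [[0, 0, 0.03, 0, 1], [0, 0, 0.045, 0, 1], [0, 0, 0.0525, 0, 1], [0, 0, 0.0563, 0, 1], [0, 0, 0.0575, 0, 1], [0, 0, 0.0575, 0, 1]],
])

```text
clock: 5.3
position: [0.4503, -0.058, 0.0655]
ee_rot: [0.0, 0.998, 0.058, 0.0]
contact_force: [0.2, 0.8, 0.6]
width: -0.0001
gripper_force: 0.0
```

>>> move_arm([
  [[0, 0, 0.0025, 0, 1], [0, 0, 0.0025, 0, 1]],
])

```text
clock: 5.5
position: [0.4507, -0.0581, 0.0642]
ee_rot: [0.0, 0.998, 0.058, 0.001]
contact_force: [-1.3, -0.2, 5.2]
width: 0.0002
gripper_force: 2.5
```

>>> move_arm([
  [[0, 0, 0.0025, 0, 1], [0, 0, 0.0025, 0, 1]],
])

```text
clock: 5.7
position: [0.4508, -0.0582, 0.0635]
ee_rot: [0.001, 0.998, 0.058, 0.001]
contact_force: [-3.7, 0.9, 18.4]
width: -0.0006
gripper_force: 8.9
```

>>> move_arm([
  [[0, 0, -0.03, 0, 1], [0, 0, -0.0625, 0, 1], [0, 0, -0.0625, 0, 1], [0, 0, -0.0625, 0, 1], [0, 0, -0.0625, 0, 1]],
])

```text
clock: 6.2
position: [0.4493, -0.0577, 0.1106]
ee_rot: [-0.0, 0.998, 0.058, -0.001]
contact_force: [-0.4, -0.5, -0.1]
width: 0.0
gripper_force: 0.0
```

```bash
python3 snap.py c3c c3a
```

```text
[ 0.44928729 -0.0577448   0.11061804] [-0.42768213 -0.50431807 -0.13411957]
stud [3 0] 0.981
fl [ 1 -3] 0.986
fr [ 4 -2] 0.972
nl [ 3 -4] 0.98
nr [ 1 -3] 0.949
farbox [ 3 -2] 0.981
fl_left [ 1 -3] 0.987
nr_left [ 2 -1] 0.993
```

The far edge widened 3 px and the near edge narrowed 2 px, and contact sank about 3 mm at low force, so cover 3 seems to have tipped. I confirm at its far end, which should now stand high and give way.

>>> move_arm([
  [[0.05, 0, 0, 0, 1], [0.105, 0, 0, 0, 1], [0.105, 0, 0, 0, 1], [0.105, 0, 0.02, 0, 1], [0.105, 0, 0.035, 0, 1], [0.105, 0, 0.045, 0, 1], [0.105, 0, 0.0475, 0, 1], [0.105, 0, 0.0475, 0, 1]],
])

```text
clock: 7.05
position: [0.5327, -0.0482, 0.0729]
ee_rot: [-0.0, 0.998, 0.058, -0.001]
contact_force: [-0.2, -0.2, 0.0]
width: -0.0002
gripper_force: 0.0
```

>>> move_arm([
  [[0, 0, 0.0025, 0, 1], [0, 0, 0.005, 0, 1], [0, 0, 0.005, 0, 1]],
])

```text
clock: 7.35
position: [0.534, -0.0483, 0.0697]
ee_rot: [0.0, 0.998, 0.058, 0.001]
contact_force: [0.6, -0.2, 1.5]
width: 0.0004
gripper_force: 0.4
```

>>> move_arm([
  [[0, 0, 0.0025, 0, 1], [0, 0, 0.005, 0, 1], [0, 0, 0.005, 0, 1]],
])

```text
clock: 7.65
position: [0.534, -0.0483, 0.0654]
ee_rot: [0.0, 0.998, 0.058, 0.001]
contact_force: [1.5, -0.2, 2.6]
width: -0.0002
gripper_force: 1.1
```

>>> move_arm([
  [[0, 0, 0.0025, 0, 1], [0, 0, 0.0025, 0, 1]],
])

```text
clock: 7.85
position: [0.5342, -0.0483, 0.0644]
ee_rot: [0.0, 0.998, 0.058, 0.001]
contact_force: [0.4, 1.7, 8.9]
width: 0.0002
gripper_force: 4.2
```

>>> move_arm([
  [[0, 0, -0.03, 0, 1], [0, 0, -0.06, 0, 1], [-0.05, 0, -0.06, 0, 1], [-0.105, 0, -0.06, 0, 1], [-0.105, 0, -0.06, 0, 1], [-0.105, 0, -0.06, 0, 1], [-0.105, 0, -0.06, 0, 1]],
])

```text
clock: 8.55
position: [0.4506, -0.0581, 0.1113]
ee_rot: [0.0, 0.998, 0.058, 0.0]
contact_force: [0.1, -0.8, 0.1]
width: 0.0001
gripper_force: 0.0
```

```bash
python3 snap.py c3d c3c
```

```text
[ 0.45061483 -0.05809132  0.11134741] [ 0.05874264 -0.81276494  0.06933165]
stud [-1 -1] 0.974
fl [3 4] 0.979
fr [-4  4] 0.982
nl [-3  5] 0.876
nr [1 5] 0.884
farbox [-1  3] 0.995
fl_left [1 3] 0.986
nr_left [0 1] 0.992
```

Confirmed: the far end gave way about 6 mm at about 2 N, and the picture shows the tilt reversed, so cover 3 is the loose one. Now I press its stud.

>>> move_arm([
  [[0.03, 0, 0, 0, 1], [0.0525, 0, 0, 0, 1], [0.0525, 0, 0, 0, 1], [0.0525, 0, 0.02, 0, 1], [0.0525, 0, 0.035, 0, 1], [0.0525, 0, 0.0425, 0, 1], [0.0525, 0, 0.045, 0, 1], [0.0525, 0, 0.0475, 0, 1], [0.0525, 0, 0.0475, 0, 1]],
])

```text
clock: 9.5
position: [0.4908, -0.0529, 0.0736]
ee_rot: [-0.0, 0.998, 0.058, -0.001]
contact_force: [-2.4, 0.5, 3.4]
width: 0.0001
gripper_force: 1.7
```

>>> move_arm([
  [[0, 0, 0.0025, 0, 1], [0, 0, 0.0025, 0, 1], [0, 0, 0.0025, 0, 1]],
])

```text
clock: 9.8
position: [0.4907, -0.053, 0.0719]
ee_rot: [0.0, 0.998, 0.058, -0.001]
contact_force: [-3.5, 0.2, 5.1]
width: -0.0001
gripper_force: 2.9
```

>>> move_arm([
  [[0, 0, 0.0025, 0, 1], [0, 0, 0.0025, 0, 1], [0, 0, 0.0025, 0, 1]],
])

```text
clock: 10.1
position: [0.4903, -0.053, 0.0699]
ee_rot: [0.0, 0.998, 0.058, -0.001]
contact_force: [-5.4, -0.1, 6.8]
width: -0.0
gripper_force: 3.4
```

>>> move_arm([
  [[0, 0, 0.0025, 0, 1], [0, 0, 0.0025, 0, 1], [0, 0, 0.0025, 0, 1]],
])

```text
clock: 10.4
position: [0.4903, -0.0531, 0.0693]
ee_rot: [0.0, 0.998, 0.058, -0.001]
contact_force: [-8.0, 0.4, 18.5]
width: -0.0003
gripper_force: 8.7
```

>>> move_arm([
  [[0, 0, 0.0025, 0, 1], [0, 0, 0.0025, 0, 1], [0, 0, 0.0025, 0, 1]],
])

```text
clock: 10.7
position: [0.4903, -0.0531, 0.0689]
ee_rot: [0.0, 0.998, 0.058, -0.001]
contact_force: [-10.6, 0.8, 30.6]
width: -0.0002
gripper_force: 15.1
```

There is a hard stop at 0.069, which matches fully home. I lift and check from the same viewpoint as before.

>>> move_arm([
  [[0, 0, -0.02, 0, 1], [0, 0, -0.055, 0, 1], [-0.03, 0, -0.055, 0, 1], [-0.0525, 0, -0.055, 0, 1], [-0.0525, 0, -0.055, 0, 1], [-0.0525, 0, -0.055, 0, 1], [-0.0525, 0, -0.055, 0, 1]],
])

```text
clock: 11.4
position: [0.4514, -0.0582, 0.1095]
ee_rot: [0.0, 0.998, 0.058, 0.001]
contact_force: [0.5, 0.4, -0.6]
width: 0.0
gripper_force: 0.0
```

```bash
python3 snap.py c3e c3a; python3 -c "
import cv2,numpy as np
cv2.imwrite('pics/cmp.png',np.hstack([cv2.imread(f'pics/{n}.png')[:300,:380] for n in('c3a','c3e')]))"
```

```text
[ 0.45142671 -0.05818703  0.10954723] [ 0.52398336  0.40839732 -0.55999928]
stud [1 1] 0.983
fl [3 2] 0.974
fr [1 3] 0.969
nl [2 0] 0.981
nr [1 1] 0.968
farbox [1 2] 0.986
fl_left [0 2] 0.986
nr_left [0 3] 0.989
```

View pics/cmp.png

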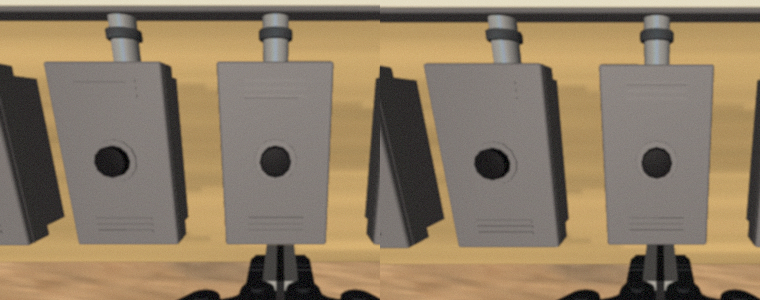

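The left half of the comparison is before and the right half is after. The cover is evenly smaller (far edge −2 px, near −1 px), so it sits level and about 4 mm lower, with its stud out at (656,161). The stop height of 0.0693 matches the predicted home height of 0.0695. The arm is clear, so I hand in.

```bash
python3 -c "
from rig import manip
print(manip.sign_off())"
```

```text
the job is handed in; nothing more can be done
None
```

I handed the job in: the loose cover was the third from the left; it tipped at both ends, then went home and level when I pressed its stud, and I pushed no other studs and moved nothing beside the board.

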